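Trace an enclosure's gasket seam with a leak probe

TASK

Check the enclosure's seam with the leak probe: pull the probe out of its dock by the black tail, lay it on the grey mat, let go, and take it again by the blue sleeve. Put its brass tip into the seam at the opening under the green dot and guide it gently and slowly (about 5 cm a second at most) along the stepped seam to the opening above the red dot, going in and out only at these two openings and keeping the tip clear of the panel between them. Then lay the probe back on the mat and leave the other things where they are.

Things in the scene. Friction and masses are not known exactly. Their poses are not given: they have to be found in the camera images.
- probe: Loose leak probe, 70 g, 165 mm long along its x axis. Square body 18 x 18 mm (x = -52 to 50), its axis 9 mm above the origin: black tail x = -52..-10, metal collar -10..6, blue sleeve 6..50; then a cone to x = 64 and a 3.2 mm needle ending in a 5 mm brass ball at x = 110.5. Origin: centre of the underside; x points to the tip, z up. Balance point near x = 0.
- probe_tail (a point): Centre of the black tail's exposed part (16 mm from the rear end), on the probe's axis; axes as the probe's. Grip here (18 mm wide) to pull it from the dock; at the start 21 to 26 mm in front of the dock's mouth.
- probe_sleeve (a point): Centre of the blue sleeve (44 mm long, 18 mm wide), on the probe's axis; axes as the probe's. 9 mm above the surface that the probe lies on. The tip is 82.5 mm ahead of it.
- probe_tip (a point): Centre of the 5 mm brass ball at the needle's end, on the probe's axis; axes as the probe's.
- dock_mouth (a point): Centre of the dock's mouth, 33 mm up. The dock is a fixed grey block 134 x 60 x 51 mm with a channel (24 mm wide, 23 mm high, 128 mm deep, clear roof) whose floor is 24 mm above the worktop. x points into the channel: pull the probe out along -x; at the start about 125 mm of it is inside.
- enclosure: Fixed enclosure 100 x 240 x 110 mm, white lid on grey base; open seam 11 mm wide, 14 mm deep steps across its upright front face. Origin: on the worktop under the face's middle; x points in (face: x = 0), y to the face's left, z up. Straight runs join seam_start (green dot), seam_bend1, seam_bend2, seam_end (red dot). Each end is an opening 24 mm wide, 22 mm high.
- seam_start (a point): Centre of the square opening at the seam's left end, under the green dot (enclosure y = +86, z = 52 mm), in the face plane; axes as the enclosure's.
- seam_bend1 (a point): Centre line of the seam at its first bend (enclosure y = +30, z = 52 mm), in the plane of the front face; axes as the enclosure's.
- seam_bend2 (a point): Centre line of the seam at its second bend (enclosure y = -30, z = 82 mm), in the plane of the front face; axes as the enclosure's.
- seam_end (a point): Centre of the square opening at the seam's right end, above the red dot (enclosure y = -86, z = 82 mm), in the face plane; axes as the enclosure's.
- mat_top (a point): Centre of the top of the fixed grey cloth-covered mat, 150 x 200 x 3 mm (x, y), 3 mm above the worktop; z up.
- attenuator: Bystander: small black block with a white dial, 24 x 68 x 29 mm, loose; origin under its centre.
- sfp_module: Bystander: small metal plug-in module with a black bail, 69 x 14 x 11 mm, loose; origin under its centre.
Things that resemble listed ones, but are neither listed nor needed, are in the scene too. Of the things that look like the part that bears mat_top, the larger one is meant.

How it is judged (in metres and radians):
On the way, in this order (a step that is already met when the one before it is completed fails the run):
1. the probe, out of the dock, lies released and still with its body on the mat (x of probe_sleeve in the frame of mat_top between -0.077 and 0.077 m and y of probe_sleeve in the frame of mat_top between -0.102 and 0.102 m and height (world z) of each of probe_sleeve, probe_tail below 0.018 m and x of probe_tail in the frame of mat_top between -0.077 and 0.077 m and y of probe_tail in the frame of mat_top between -0.102 and 0.102 m and linear speed of probe below 0.03 m/s and not (contact force between the fingers and probe above 0.05 N)), for 0.2 s.
2. held by its blue sleeve, the probe has its tip in the seam's opening under the green dot (x of probe_tip in the frame of seam_start between 0.003 and 0.016 m and y of probe_tip in the frame of seam_start between -0.012 and 0.012 m and z of probe_tip in the frame of seam_start between -0.012 and 0.012 m and x of the grasp point in the frame of probe_sleeve between -0.022 and 0.022 m and contact force between the fingers and probe above 0.5 N), for 0.04 s.
3. the tip, in the seam, passes the first bend (x of probe_tip in the frame of seam_bend1 between 0.003 and 0.016 m and y of probe_tip in the frame of seam_bend1 between -0.008 and 0.008 m and z of probe_tip in the frame of seam_bend1 between -0.008 and 0.008 m and x of the grasp point in the frame of probe_sleeve between -0.022 and 0.022 m and contact force between the fingers and probe above 0.5 N), for 0.04 s.
4. the tip, in the seam, passes the second bend (x of probe_tip in the frame of seam_bend2 between 0.003 and 0.016 m and y of probe_tip in the frame of seam_bend2 between -0.008 and 0.008 m and z of probe_tip in the frame of seam_bend2 between -0.008 and 0.008 m and x of the grasp point in the frame of probe_sleeve between -0.022 and 0.022 m and contact force between the fingers and probe above 0.5 N), for 0.04 s.
5. the tip, in the seam, reaches the opening above the red dot (x of probe_tip in the frame of seam_end between 0.003 and 0.016 m and y of probe_tip in the frame of seam_end between -0.012 and 0.012 m and z of probe_tip in the frame of seam_end between -0.012 and 0.012 m and x of the grasp point in the frame of probe_sleeve between -0.022 and 0.022 m and contact force between the fingers and probe above 0.5 N), for 0.04 s.
At the end, for the whole second after the job is handed in: The probe lies released and still (under 3 cm/s) on the mat: the centres of its blue sleeve and black tail are over the mat and under 18 mm high (all of step 1); the robot touches nothing.
It fails at once if the tip leaves the seam, or comes within 6 mm of the front panel outside it, between the two end openings (x of probe_tip in the frame of enclosure between -0.006 and 0.001 m and y of probe_tip in the frame of enclosure between -0.068 and 0.068 m and z of probe_tip in the frame of enclosure between 0.02 and 0.115 m).
It fails at once if the probe moves faster than 12 cm/s while its tip is in the seam (x of probe_tip in the frame of enclosure between 0.001 and 0.018 m and y of probe_tip in the frame of enclosure between -0.1 and 0.1 m and z of probe_tip in the frame of enclosure between 0.03 and 0.105 m and linear speed of probe above 0.12 m/s).
It fails at once if the probe is pressed on the enclosure with more than 15 N (contact force between probe and enclosure above 15 N).
It fails at once if the probe is dropped (moves faster than 0.7 m/s untouched) (not (contact force between the fingers and probe above 0.05 N) and linear speed of probe above 0.7 m/s).
It fails at once if the attenuator or the loose module is moved by more than 15 mm (distance of any of attenuator, sfp_module from where it was at the start of the episode above 0.015 m).
It also fails if it takes over 72 s, if anything falls off the work surface, if the arm or the gripper's body presses on something with over 40 N, if the wrist force passes 120 N, or if a joint passes its speed limit or range.

ROBOT

A 7-joint arm with a two-finger parallel gripper is mounted at the origin on a cart in front of the work surface, level with it; the furniture and walls round the work are solid. World frame = base frame: x ahead of the robot, y to its left, z up, the work surface at z = 0. Lengths are in mm, angles in rad, forces in N, time in s.
With the tool pointing down it reaches from about 350 to 900 mm from the base axis. Payload 19.9 kg.
Tool frame: the origin (TCP) lies between the finger pads; the fingertips stand tip_extent ahead of it and the grasp point (between the pads) is the TCP (tip_extent is the distance from the TCP to the fingertips, in mm); z points along the fingers, y is the direction in which the jaws open and shut (so a half turn about z gives the same grasp; the last joint's range is limited). The gripper opens to 94 mm and grips with 3 to 60 N. Pads are 16 mm wide; open, the fingers measure 119 mm over their backs; the gripper's body (75 mm by 177 mm) begins 78 mm behind the grasp point.
Start: joints at [-1.345, 0.417, -0.01, 1.614, 0.005, 1.111, -0.053], TCP at [165.372, 602.705, 224.425] pointing down, gripper open.
Joint ranges: [-2.81, 2.81], [-0.39, 2.02], [-1.27, 1.25], [0.06, 2.57], [-1.19, 4.33], [0.19, 2], [-2.82, 2.82]. Speed limits (rad/s): [1.89, 1.89, 2.39, 2.39, 3.01, 3.01, 3.01].

INTERFACE

Orientations are given as a rotation vector (axis times angle).
In Python, from workcell import * gives the robot as it stands.
- The arm moves only by the tool play_rows, never from a script. Its argument "series" is one flat list of numbers, 7 for each row, row after row: the turn, a rotation vector about the tool's x, y, z in rad, then the shift along the tool's x, y, z in cm, then the closure, from -1 (fully open) to 1 (shut), so that 0 is half open. A call has 1 to 5 rows; each row shifts and turns the pose as measured when the row begins, along the tool's axes as they then stand; what a row does not reach is not made up. A row lasts 1/8 s, in which the tool goes at most 62.5 mm and 10.7 degrees, less where a joint would pass 70% of its speed; a pose out of reach is approached as far as the arm can. A call is refused whole if a number of a shift passes 6.25 or a number of a turn 0.188, either way. A call with a gripper value outside its range is refused whole. The fingers move at their own pace and stop on an object; the grip force is fixed at half the most. Time passes only in rows, so rows that do not move let the fingers close. It gives the time, the measured TCP pose, the force and the opening at its end, in the units of the state.
- observe(): the state, without advancing time (a new reading comes with each control period).
- get_image(name): name is "scene" or "top" or "wrist"; returns a dict with "img" (400x640x3 uint8, blue, green, red), "intrinsics" (3x3 intrinsics, pixels), "dist" ([k1, k2, p1, p2, k3] as OpenCV has them; the pictures are not rectified), "xyz" and "orientation" of the camera in the world. Camera axes: x right, y down, z forward; pixel columns grow to the right and rows downward; lengths in mm; the calibration is good to about 2 mm. A picture is of the moment at which its call begins. There is no depth.
- finish_job(): hands the job in, once; it reports no verdict.
The state is a dict: "time_s": time; "joints": joint angles; "joint_vel": joint speeds; "joint_torque": joint torques, N m; "tcp_pos": TCP position; "eef_rot": TCP orientation; "force": force on the tool from outside, world axes, zero at the start; "wrist_torque": the same for the moment, N m; "width": opening from 0.0 (shut) to 1.0 (fully open).
Only numpy, scipy, OpenCV 4.12 (cv2) and the standard library are available. Lean on these libraries where they do the work, as an engineer would, in place of code of your own. Each camera call takes 0.05 s, during which the arm holds its last target. There are 200 camera calls.

## Working session

There is one attempt and no reset: what is moved stays moved. The work goes in short steps, Python scripts to look and compute and a tool call to move; the robot and the scene stay as the last step left them, time stands still between calls to the robot, and variables do not carry over. Pictures are saved under pics/ and viewed, about 8 in all and at most 12, crops included, and the job is handed in when it is done.

Besides the shell and the picture viewer there is one more tool, called as a command line: name --argument value ..., lists and objects as JSON in quotes. play_rows: Moves the arm, as the interface text tells. Its arguments: {"type":"object","properties":{"series":{"type":"array"}},"required":["series"]}

```bash
ls; mkdir -p pics; cat > h.py <<'E'
from workcell import *
import numpy as np, cv2, pickle
from scipy.spatial.transform import Rotation as R
def shot(n,f):
    d=get_image(n); cv2.imwrite(f'pics/{f}.png',d['img']); pickle.dump(d,open(f'pics/{f}.pkl','wb')); return d
def load(f): return pickle.load(open(f'pics/{f}.pkl','rb'))
def rot(d):
    o=np.array(d['orientation'],float); return R.from_rotvec(o).as_matrix() if o.size==3 else o.reshape(3,3)
def ray(d,uv):
    p=cv2.undistortPoints(np.array(uv,float).reshape(-1,1,2),np.array(d['intrinsics'],float),np.array(d['dist'],float)).reshape(-1,2)
    r=np.c_[p,np.ones(len(p))]@rot(d).T
    return np.array(d['xyz'],float),r/np.linalg.norm(r,axis=1)[:,None]
def onz(d,uv,z):
    c,r=ray(d,uv); return c+r*((z-c[2])/r[:,2])[:,None]
def tri(d1,p1,d2,p2):
    c1,r1=ray(d1,p1);c2,r2=ray(d2,p2);out=[]
    for a,b in zip(r1,r2):
        s=np.linalg.lstsq(np.c_[a,-b],c2-c1,rcond=None)[0]
        out.append(np.r_[(c1+a*s[0]+c2+b*s[1])/2,np.linalg.norm(c1+a*s[0]-c2-b*s[1])])
    return np.array(out)
def proj(d,P):
    M=rot(d).T; t=-M@np.array(d['xyz'],float)
    return cv2.projectPoints(np.array(P,float).reshape(-1,3),cv2.Rodrigues(M)[0],t,np.array(d['intrinsics'],float),np.array(d['dist'],float))[0].reshape(-1,2)
E
python3 - <<'E'
from h import *
np.set_printoptions(precision=3,suppress=True)
for n in('scene','top','wrist'):
    d=shot(n,n+'0'); print(n,d['xyz'],d['orientation'],d['intrinsics'][0])
print(observe())
E
```

```text
pics
scene [ -89.568 -873.727  605.815] [-1.922  0.688 -0.414] [474.471   0.    310.969]
top [ 396.629   30.067 1486.907] [-2.129  2.167 -0.172] [490.22    0.    325.773]
wrist [ 82.763 624.933 382.967] [2.304 1.757 0.259] [338.325   0.    312.948]
{'time_s': 0.15, 'joints': array([-1.344,  0.418, -0.01 ,  1.614,  0.005,  1.111, -0.053]), 'joint_vel': array([-0.   , -0.003,  0.002, -0.002, -0.001,  0.001, -0.001]), 'joint_torque': array([  0.001, -85.153,   0.639, -42.614,  -0.049,   0.017,   0.   ]), 'tcp_pos': array([165.336, 602.459, 223.97 ]), 'eef_rot': array([-0.419, -3.113,  0.002]), 'force': array([ 0.232, -1.214, -0.313]), 'wrist_torque': array([-0.002,  0.021,  0.047]), 'width': 1.000723365807984}
```

View pics/scene0.png

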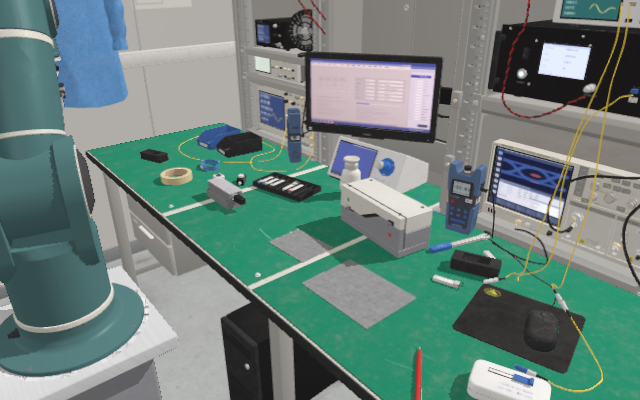

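View pics/top0.png

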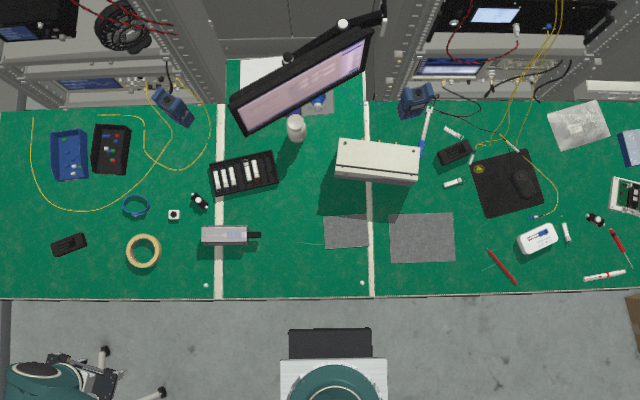

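The scene camera shows the dock at (228,190), the enclosure at (388,215) and the larger mat at (358,292). The top camera shows the dock at (225,235) with the tail at (253,235), the mat at (422,238), and the enclosure at (377,160). I'll zoom both for corner pixels.

```bash
python3 - <<'E'
from h import *
t=cv2.imread('pics/top0.png'); s=cv2.imread('pics/scene0.png')
a=cv2.resize(t[185:275,180:280],None,fx=4,fy=4,interpolation=cv2.INTER_CUBIC)
b=cv2.resize(t[125:275,320:470],None,fx=4,fy=4,interpolation=cv2.INTER_CUBIC)
def fit(i,w,h): return cv2.copyMakeBorder(i,0,h-i.shape[0],0,w-i.shape[1],cv2.BORDER_CONSTANT)
c=cv2.resize(s[160:220,190:260],None,fx=5,fy=5,interpolation=cv2.INTER_CUBIC)
d=cv2.resize(s[165:265,330:440],None,fx=5,fy=5,interpolation=cv2.INTER_CUBIC)
def grid(i,x0,y0,f):
    for u in range(0,i.shape[1],10*f): cv2.putText(i,str(x0+u//f),(u,8),0,.3,(0,255,255),1);cv2.line(i,(u,0),(u,i.shape[0]),(0,255,255) ,1) if 0 else cv2.line(i,(u,10),(u,14),(0,255,255),1)
    for v in range(0,i.shape[0],10*f): cv2.putText(i,str(y0+v//f),(0,v+4),0,.3,(0,255,255),1)
grid(a,180,185,4);grid(b,320,125,4);grid(c,190,160,5);grid(d,330,165,5)
cv2.imwrite('pics/z1.png',np.vstack([fit(c,560,300)[:, :360] if 0 else np.hstack([fit(c,350,300)])]))
cv2.imwrite('pics/zA.png',np.hstack([fit(np.vstack([a[:300],c]),400,600) if a.shape[1]==c.shape[1] else fit(np.vstack([fit(a[100:320],400,300)[:300],fit(c,400,300)]),400,600)]))
cv2.imwrite('pics/zB.png',d)
E
```

```text
(no output)
```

View pics/zB.png

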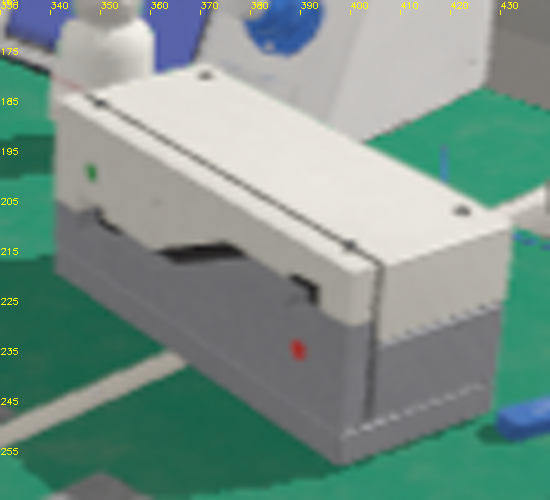

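View pics/zA.png

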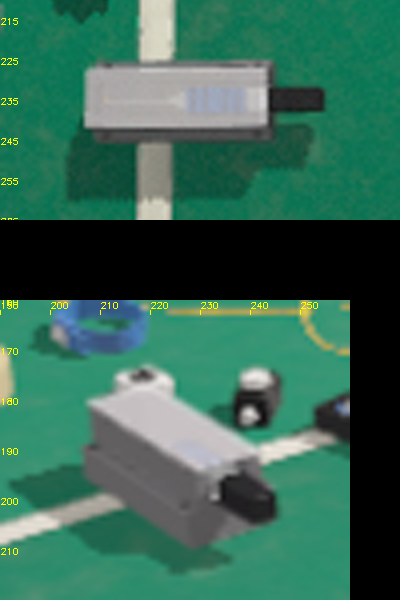

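The crops show the tail end at top (261,234.7), the dock mouth at top column 248, the green dot at scene (348,199), the red dot at (390,235), and the enclosure front-bottom-right corner at (398,258).

```bash
python3 - <<'E'
from h import *
np.set_printoptions(precision=1,suppress=True)
t=load('top0');s=load('scene0');w=load('wrist0')
print('tail end top',onz(t,[(261,235)],42),'mouth top',onz(t,[(248,235)],51),'dock back',onz(t,[(201,235)],51))
print('tail end L/R edges',onz(t,[(248,232),(261,232),(248,237.7),(261,237.7)],42))
print('mat corners',onz(t,[(389,214),(453,212),(456,261),(391,263)],3))
print('encl top corners front L,R',onz(t,[(335,179),(419,186),(340,140),(420,146)],110))
print('tri dots? front-top L,R',tri(t,[(335,179),(419,186)],s,[(341.6,185),(399.5,219)]))
print('scene botR',onz(s,[(398,258),(341,219)],0))
st=observe();T=R.from_rotvec(st['eef_rot']).as_matrix();print(T);print('cam in tool',T.T@(w['xyz']-st['tcp_pos']));print(T.T@rot(w))
E
```

```text
tail end top [[518.3 207.3  42. ]] mouth top [[518.1 244.5  51. ]] dock back [[520.1 383.9  51. ]]
tail end L/R edges [[527.8 245.8  42. ]
 [527.2 207.3  42. ]
 [510.9 245.8  42. ]
 [510.3 207.3  42. ]]
mat corners [[ 579.1 -179.     3. ]
 [ 581.7 -377.8    3. ]
 [ 431.4 -379.1    3. ]
 [ 430.  -179.8    3. ]]
encl top corners front L,R [[ 669.5  -12.7  110. ]
 [ 645.4 -253.6  110. ]
 [ 784.6  -29.7  110. ]
 [ 763.6 -262.4  110. ]]
tri dots? front-top L,R [[ 678.6  -19.7  110.8   22.9]
 [ 648.1 -256.   114.4    9.3]]
scene botR [[ 670.6 -247.4    0. ]
 [ 703.3   -9.1    0. ]]
[[-1.   0.3 -0. ]
 [ 0.3  1.  -0. ]
 [-0.  -0.  -1. ]]
cam in tool [  85.6   -0.3 -159. ]
[[-0.  -1.  -0.3]
 [ 1.  -0.   0. ]
 [-0.  -0.3  1. ]]
```

```bash
cat >> h.py <<'E'
def down(deg):
    a=np.radians(deg);c,s=np.cos(a),np.sin(a)
    return np.array([[c,s,0],[s,-c,0],[0,0,-1.]])
def plan(pos,Rt,n,g,st=None):
    "rows of equal steps from the present pose to pos,Rt"
    st=st or observe();R0=R.from_rotvec(st['eef_rot']);p0=np.array(st['tcp_pos'])
    dv=(R0.inv()*R.from_matrix(Rt)).as_rotvec()
    for i in range(n):
        Ri=R0*R.from_rotvec(dv*i/n)
        print(np.round(np.r_[dv/n,Ri.inv().apply((np.array(pos)-p0)/n)/10,g],3).tolist())
E
python3 - <<'E'
from h import *
import workcell; print([n for n in dir(workcell) if not n.startswith('__')]); print(getattr(workcell,'tip_extent',None), getattr(workcell,'TIP_EXTENT',None))
plan([518,224,120],down(90),10,-0.2)
E
```

```text
['PlanningError', 'finish_job', 'get_image', 'observe', 'tip_extent']
19.0 None
[-0.0, 0.0, 0.13, -4.402, -2.715, 1.043, -0.2]
[-0.0, 0.0, 0.13, -4.718, -2.121, 1.042, -0.2]
[-0.0, 0.0, 0.13, -4.954, -1.49, 1.042, -0.2]
[-0.0, 0.0, 0.13, -5.105, -0.833, 1.041, -0.2]
[-0.0, 0.0, 0.13, -5.17, -0.163, 1.041, -0.2]
[-0.0, 0.0, 0.13, -5.148, 0.51, 1.041, -0.2]
[-0.0, 0.0, 0.13, -5.038, 1.174, 1.04, -0.2]
[-0.0, 0.0, 0.13, -4.843, 1.819, 1.04, -0.2]
[-0.0, 0.0, 0.13, -4.565, 2.433, 1.04, -0.2]
[-0.0, 0.0, 0.13, -4.211, 3.005, 1.04, -0.2]
```

play_rows --series '[0,0,0.13,-4.4,-2.7,1.0,-0.2,0,0,0.13,-4.7,-2.1,1.0,-0.2,0,0,0.13,-4.95,-1.5,1.0,-0.2,0,0,0.13,-5.1,-0.83,1.0,-0.2,0,0,0.13,-5.15,-0.16,1.0,-0.2]'

```text
time_s: 0.78
tcp_pos: [342.0, 409.7, 171.9]
eef_rot: [-1.41, -2.806, 0.001]
force: [0.6, 1.4, -1.1]
width: 0.601
```

play_rows --series '[0,0,0.13,-5.15,0.5,1.0,-0.2,0,0,0.13,-5.0,1.2,1.0,-0.2,0,0,0.13,-4.8,1.8,1.0,-0.2,0,0,0.13,-4.5,2.4,1.0,-0.2,0,0,0,0,0,0,-0.2]'

```text
time_s: 1.4
tcp_pos: [484.9, 247.9, 129.9]
eef_rot: [2.113, 2.325, -0.003]
force: [-1.0, 0.7, -0.3]
width: 0.604
```

```bash
python3 - <<'E'
from h import *
st=observe();print(st['time_s'],st['tcp_pos'],st['eef_rot'],st['joints'])
plan([518,224,120],down(90),3,-0.2)
E
```

```text
1.4 [484.93482422 247.90834447 129.91221335] [ 2.11296086  2.32457821 -0.00316127] [-0.83404398  0.4092861   0.37657744  1.90951153 -0.19318566  0.85979623
 -0.26347394]
[-0.0, 0.001, 0.032, -0.898, 1.022, 0.33, -0.2]
[-0.0, 0.001, 0.032, -0.865, 1.05, 0.33, -0.2]
[-0.0, 0.001, 0.032, -0.831, 1.076, 0.33, -0.2]
```

play_rows --series '[0,0,0.048,-1.35,1.55,0.5,-0.2,0,0,0.048,-1.27,1.6,0.5,-0.2,0,0,0,0,0,0,-0.2]'

```text
time_s: 1.78
tcp_pos: [519.6, 223.8, 119.2]
eef_rot: [-2.226, -2.217, 0.003]
force: [0.9, -1.3, 0.2]
width: 0.602
```

```bash
python3 - <<'E'
from h import *
st=observe();print(st['tcp_pos'],st['eef_rot'])
d=shot('wrist','w1')
for P in ([518.3,207.3,42],[518.3,244,42],[518.3,244.5,51],[509,207.3,42],[527,207.3,42]): print(P,proj(d,P))
cv2.imwrite('pics/w1b.png',cv2.resize(d['img'][:,100:540],None,fx=1.36,fy=1.36))
E
```

```text
[519.607848   223.80890466 119.16915256] [-2.22555665 -2.21709399  0.00323328]
[518.3, 207.3, 42] [[312.94222294 238.29512802]]
[518.3, 244, 42] [[312.74076066 191.37121776]]
[518.3, 244.5, 51] [[312.71756262 194.07670214]]
[509, 207.3, 42] [[300.62444453 238.33302114]]
[527, 207.3, 42] [[324.46712274 238.25523965]]
```

View pics/w1.png

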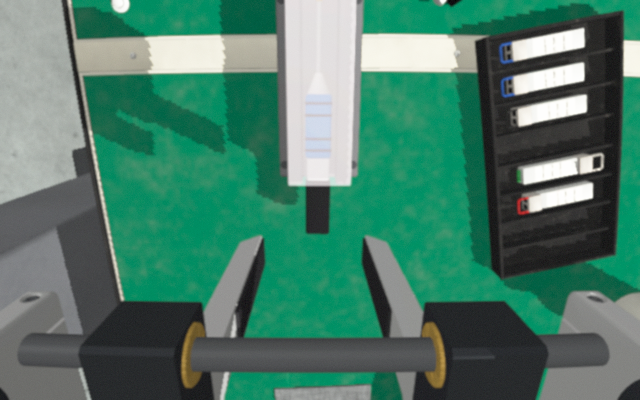

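Wrist view: tail end centre is at (317.5,234), sides at columns 306 and 329, and the dock mouth's top edge at row 186.

```bash
python3 - <<'E'
from h import *
np.set_printoptions(precision=1,suppress=True)
t=load('top0');w=load('w1');s=load('scene0')
print(tri(w,[(317.5,234),(320,186)],t,[(261,235),(248,235)]))
print(onz(w,[(317.5,234),(306,234),(329,234),(317.5,186)],42),onz(w,[(277,100),(362,100),(289,186),(352,186)],51))
print('scene tail end',tri(w,[(317.5,234)],s,[(243.5,196)]))
E
```

```text
[[520.4 208.   34.6   2.9]
 [521.6 246.5  34.9   4.2]]
[[521.7 210.8  42. ]
 [513.1 210.8  42. ]
 [530.4 210.7  42. ]
 [521.7 248.   42. ]] [[495.5 307.8  51. ]
 [550.4 307.6  51. ]
 [501.9 250.4  51. ]
 [545.5 250.2  51. ]]
scene tail end [[524.1 211.3  46.4   5.5]]
```

play_rows --series '[0,0,0,0.1,0.1,2.5,-0.2,0,0,0,0.1,0.1,2.5,-0.2,0,0,0,0,0,2.4,-0.2,0,0,0,0,0,0,0.2,0,0,0,0,0,0,0.4]'

```text
time_s: 2.45
tcp_pos: [519.8, 230.4, 45.0]
eef_rot: [-2.215, -2.225, -0.001]
force: [-0.3, 0.3, 0.2]
width: 0.422
```

play_rows --series '[0,0,0,0,0,0,1,0,0,0,0,0,0,1,0,0,0,0,0,0,1,0,0,0,0,0,0,1]'

```text
time_s: 2.95
tcp_pos: [520.7, 231.3, 47.3]
eef_rot: [-2.215, -2.226, -0.005]
force: [-0.6, 0.2, 0.4]
width: 0.189
```

play_rows --series '[0,0,0,-0.5,0,-0.2,1,0,0,0,-2,0,0,1,0,0,0,-2.5,0,0,1,0,0,0,-2.5,0,0,1,0,0,0,-2.5,0,0,1]'

```text
time_s: 3.58
tcp_pos: [520.6, 124.7, 49.0]
eef_rot: [-2.215, -2.226, -0.004]
force: [1.0, -0.5, -0.6]
width: 0.189
```

```bash
python3 - <<'E'
from h import *
st=observe();print(st['tcp_pos'],st['eef_rot'],st['width'],st['force'])
plan([521,70,48],down(90),3,1)
E
```

```text
[520.55866291 124.71091847  48.97728308] [-2.21498495 -2.22634014 -0.00436187] 0.18872013994851827 [ 1.00941746 -0.50900107 -0.57614984]
[0.0, -0.001, 0.002, -1.824, 0.005, 0.028, 1.0]
[0.0, -0.001, 0.002, -1.824, 0.008, 0.029, 1.0]
[0.0, -0.001, 0.002, -1.824, 0.012, 0.031, 1.0]
```

play_rows --series '[0,0,0,-2.7,0,0,1,0,0,0,-2.7,0,0,1,0,0,0,0,0,-3,1,0,0,0,0,0,-3,1,0,0,0,0,0,0,1]'

```text
time_s: 4.2
tcp_pos: [518.7, 58.2, 110.2]
eef_rot: [-2.226, -2.216, -0.0]
force: [0.5, 0.3, -0.5]
width: 0.192
```

```bash
python3 - <<'E'
from h import *
st=observe();print(st['tcp_pos'],st['eef_rot'],st['width'],st['joints'])
plan([474,-279,90],down(-6),12,1)
E
```

```text
[518.67733127  58.18211079 110.24508477] [-2.22636224e+00 -2.21582313e+00 -3.70989854e-04] 0.19184592493394326 [-0.51217854  0.40679853  0.41630177  1.97977752 -0.22580859  0.79942837
  0.02761288]
[-0.0, -0.0, 0.139, -2.812, -0.359, 0.167, 1.0]
[-0.0, -0.0, 0.139, -2.834, 0.035, 0.167, 1.0]
[-0.0, -0.0, 0.139, -2.802, 0.428, 0.167, 1.0]
[-0.0, -0.0, 0.139, -2.716, 0.812, 0.168, 1.0]
[-0.0, -0.0, 0.139, -2.577, 1.181, 0.168, 1.0]
[-0.0, -0.0, 0.139, -2.388, 1.528, 0.168, 1.0]
[-0.0, -0.0, 0.139, -2.153, 1.844, 0.168, 1.0]
[-0.0, -0.0, 0.139, -1.876, 2.125, 0.168, 1.0]
[-0.0, -0.0, 0.139, -1.563, 2.365, 0.168, 1.0]
[-0.0, -0.0, 0.139, -1.219, 2.559, 0.168, 1.0]
[-0.0, -0.0, 0.139, -0.852, 2.703, 0.168, 1.0]
[-0.0, -0.0, 0.139, -0.469, 2.795, 0.169, 1.0]
```

play_rows --series '[0,0,0.139,-2.8,-0.36,0,1,0,0,0.139,-2.83,0.04,0,1,0,0,0.139,-2.8,0.43,0,1,0,0,0.139,-2.72,0.81,0,1,0,0,0.139,-2.58,1.18,0,1]'

```text
time_s: 4.82
tcp_pos: [495.1, -88.5, 106.9]
eef_rot: [-2.86, -1.295, 0.004]
force: [-0.5, -0.2, -0.3]
width: 0.187
```

play_rows --series '[0,0,0.139,-2.39,1.53,0,1,0,0,0.139,-2.15,1.84,0,1,0,0,0.139,-1.88,2.12,0,1,0,0,0.139,-1.56,2.36,0,1,0,0,0.139,-1.22,2.56,0,1]'

```text
time_s: 5.45
tcp_pos: [466.1, -236.2, 103.2]
eef_rot: [-3.135, -0.202, 0.012]
force: [0.3, 0.1, -0.9]
width: 0.188
```

```bash
python3 - <<'E'
from h import *
st=observe();print(st['tcp_pos'],st['eef_rot'],st['width'],st['joints'])
plan([474,-279,60],down(-6),4,1)
E
```

```text
[ 466.09782188 -236.15015696  103.23745733] [-3.13468858 -0.20170505  0.01235681] 0.18768630154205307 [-0.22045719  0.51603883  0.79566417  1.98593722 -0.48465502  0.84605152
 -0.59828791]
[0.0, 0.002, 0.058, 0.067, 1.089, 1.079, 1.0]
[0.0, 0.002, 0.058, 0.128, 1.083, 1.08, 1.0]
[0.0, 0.002, 0.058, 0.189, 1.074, 1.08, 1.0]
[0.0, 0.002, 0.058, 0.249, 1.061, 1.08, 1.0]
```

play_rows --series '[0,0.002,0.058,0.1,1.1,1.1,1,0,0.002,0.058,0.15,1.08,1.1,1,0,0.002,0.058,0.2,1.07,1.1,1,0,0.002,0.058,0.25,1.06,1.1,1,0,0,0,0,0,0,1]'

```text
time_s: 6.08
tcp_pos: [472.9, -281.8, 53.6]
eef_rot: [-3.136, 0.182, 0.005]
force: [0.6, 0.4, 0.1]
width: 0.19
```

```bash
python3 - <<'E'
from h import *
st=observe();print(st['tcp_pos'],st['eef_rot'],st['width'])
plan([474,-279,28],down(-6),4,1)
E
```

```text
[ 472.93282531 -281.79033073   53.57287725] [-3.13597755  0.18227973  0.00474195] 0.18991898044353656
[-0.0, 0.001, -0.003, 0.02, -0.072, 0.639, 1.0]
[-0.0, 0.001, -0.003, 0.02, -0.072, 0.639, 1.0]
[-0.0, 0.001, -0.003, 0.02, -0.072, 0.639, 1.0]
[-0.0, 0.001, -0.003, 0.02, -0.072, 0.639, 1.0]
```

play_rows --series '[0,0,0,0,0,1,1,0,0,0,0,0,0.9,1,0,0,0,0,0,0.4,1,0,0,0,0,0,0.2,1,0,0,0,0,0,0,1]'

```text
time_s: 6.7
tcp_pos: [473.5, -280.6, 27.2]
eef_rot: [-3.136, 0.177, 0.003]
force: [-0.6, 0.3, -1.0]
width: 0.188
```

play_rows --series '[0,0,0,0,0,0.15,1,0,0,0,0,0,0.1,1]'

```text
time_s: 6.95
tcp_pos: [473.8, -280.7, 25.6]
eef_rot: [-3.135, 0.177, 0.002]
force: [-6.1, 6.7, 25.0]
width: 0.189
```

play_rows --series '[0,0,0,0,0,0.1,1,0,0,0,0,0,0,1]'

```text
time_s: 7.2
tcp_pos: [473.9, -280.9, 26.0]
eef_rot: [-3.134, 0.178, 0.0]
force: [0.1, 0.1, -0.9]
width: 0.188
```

play_rows --series '[0,0,0,0,0,0,0.4,0,0,0,0,0,0,0.2,0,0,0,0,0,0,0,0,0,0,0,0,-2,0,0,0,0,0,0,-4,0]'

```text
time_s: 7.82
tcp_pos: [472.8, -280.7, 86.9]
eef_rot: [-3.134, 0.179, 0.006]
force: [-0.0, 0.5, 0.6]
width: 0.5
```

play_rows --series '[0,0,0,1,0,-3,0,0,0,0,2,0,-1,0,0,0,0,0,0,0,0]'

```text
time_s: 8.2
tcp_pos: [504.1, -285.3, 134.2]
eef_rot: [-3.135, 0.18, -0.003]
force: [-0.3, 0.8, 0.3]
width: 0.5
```

```bash
python3 - <<'E'
from h import *
st=observe();print(st['tcp_pos'],st['eef_rot'],st['width'])
d=shot('wrist','w2');shot('top','t2');s=shot('scene','s2')
cv2.imwrite('pics/c2.png',np.hstack([d['img'],cv2.resize(s['img'][200:330,270:440],None,fx=3,fy=3)[:400,:160*1]]) if 0 else d['img'])
E
```

```text
[ 504.11086628 -285.32639003  134.22799356] [-3.13519927e+00  1.80322177e-01 -2.63623577e-03] 0.49977758023181745
```

View pics/c2.png

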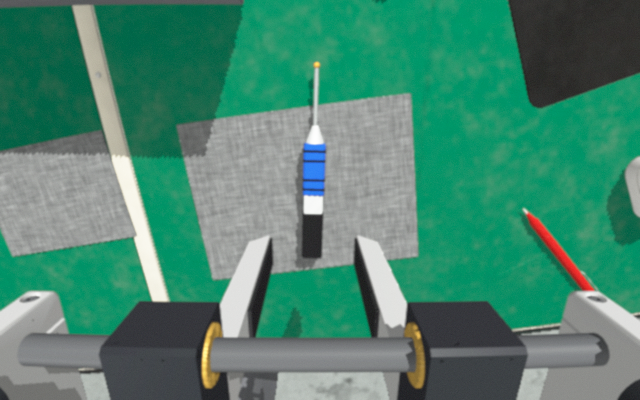

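The wrist view shows the probe on the mat, from its tail end (312,257) past the blue sleeve at rows 143–195 (centre column 314) to the tip at (317,65).

```bash
python3 - <<'E'
from h import *
np.set_printoptions(precision=1,suppress=True)
d=load('w2')
a=onz(d,[(312,257),(313.5,195),(315.5,143)],21); b=onz(d,[(317,65)],12); print(a,b,np.linalg.norm(a[2]-a[1]))
v=b[0]-a[0];print('yaw',np.degrees(np.arctan2(v[1],v[0])),np.hypot(v[0],v[1]))
print('mat',onz(d,[(178,126),(411,94),(418,255),(214,279)],3))
print(proj(load('t2'),[b[0]]))
s=(a[1]+a[2])/2; print(s); 
st=observe()
plan([s[0],s[1],60],down(-6),4,0)
E
```

```text
[[ 453.7 -278.4   21. ]
 [ 510.2 -286.2   21. ]
 [ 553.  -292.8   21. ]] [[ 612.2 -300.7   12. ]] 43.304573926655074
yaw -8.021360979393398 160.08199750997747
mat [[ 578.9 -178.2    3. ]
 [ 582.1 -375.5    3. ]
 [ 435.3 -377.2    3. ]
 [ 432.1 -180.     3. ]]
[[428.5 202.2]]
[ 531.6 -289.5   21. ]
[-0.001, 0.0, -0.003, 0.746, 0.024, 1.814, 0.0]
[-0.001, 0.0, -0.003, 0.746, 0.025, 1.815, 0.0]
[-0.001, 0.0, -0.003, 0.746, 0.027, 1.815, 0.0]
[-0.001, 0.0, -0.003, 0.745, 0.028, 1.815, 0.0]
```

play_rows --series '[0,0,0,0,-4.5,-3,0,0,0,0,0,-4.5,-3,0,0,0,0,-1,-4.5,-1,0,0,0.187,0,0,0,0,0,0,0.187,0,0,0,0,0]'

```text
time_s: 8.98
tcp_pos: [505.1, -147.6, 201.8]
eef_rot: [3.06, -0.184, 0.578]
force: [1.6, -1.5, 0.3]
width: 0.5
```

play_rows --series '[0,0.187,0,0,0,0,0,0,0.187,0,0,0,0,0,0,0.187,0,0,0,0,0,0,0,0,0,0,0,0]'

```text
time_s: 9.48
tcp_pos: [504.7, -144.4, 215.6]
eef_rot: [-2.94, 0.153, -1.046]
force: [-0.6, -0.1, 0.1]
width: 0.502
```

```bash
python3 - <<'E'
from h import *
np.set_printoptions(precision=3,suppress=True)
d=shot('wrist','w3')
for i in range(4):
    st=observe();print(st['tcp_pos'],st['eef_rot'],st['joints'],st['time_s']); get_image('top') if i<3 else 0
print(d['xyz'],rot(d)[:,2])
cv2.imwrite('pics/w3.png',d['img'])
E
```

```text
[ 505.01  -144.079  215.364] [-2.941  0.152 -1.044] [-0.486 -0.026  0.825  2.369 -0.932  0.225 -0.47 ] 9.525
[ 505.56  -143.752  215.447] [-2.941  0.15  -1.043] [-0.488 -0.025  0.826  2.367 -0.931  0.225 -0.472] 9.575
[ 505.986 -143.429  215.522] [-2.942  0.148 -1.043] [-0.49  -0.024  0.826  2.367 -0.931  0.225 -0.471] 9.625
[ 506.243 -143.155  215.59 ] [-2.942  0.147 -1.044] [-0.49  -0.024  0.826  2.367 -0.933  0.225 -0.47 ] 9.675
[ 467.443 -150.04   391.814] [ 0.382  0.013 -0.924]
```

View pics/w3.png

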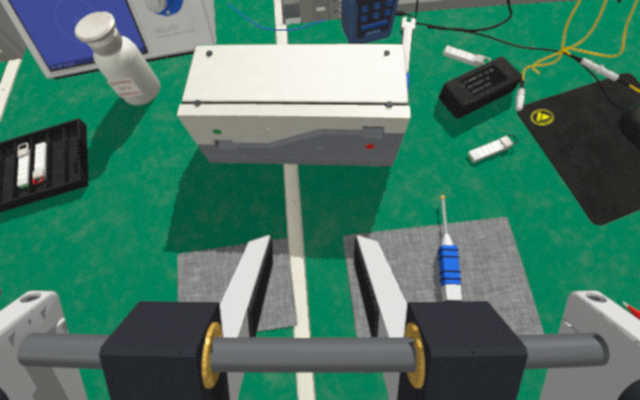

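Wrist view: the enclosure spans (180,106)–(409,108) along its front top edge, with green dot about (218,131) and red dot about (370,146). I'll zoom for the fit.

```bash
python3 - <<'E'
from h import *
i=load('w3')['img'][90:175,172:420]
i=cv2.resize(i,None,fx=3.2,fy=3.2,interpolation=cv2.INTER_CUBIC)
j=cv2.resize(load('s2')['img'][180:262,335:410],None,fx=4,fy=4,interpolation=cv2.INTER_CUBIC)
o=np.zeros((600,794,3),np.uint8);o[:272,:]=i[:272,:794];o[272:600,:300]=j
cv2.imwrite('pics/z3.png',o)
def blob(d,m,x0,x1,y0,y1):
    h=cv2.cvtColor(d['img'],cv2.COLOR_BGR2HSV)[y0:y1,x0:x1].astype(int); b=d['img'][y0:y1,x0:x1].astype(int)
    w=(b[...,1]-np.maximum(b[...,0],b[...,2])) if m=='g' else (b[...,2]-np.maximum(b[...,0],b[...,1])); w=np.clip(w-20,0,None)
    ys,xs=np.nonzero(w); ww=w[ys,xs]; return (xs@ww/ww.sum()+x0,ys@ww/ww.sum()+y0,len(xs))
w=load('w3');s=load('scene0')
print(blob(w,'g',205,232,122,142),blob(w,'r',360,382,138,156),blob(s,'g',344,353,194,205),blob(s,'r',384,396,229,242))
E
```

```text
(np.float64(216.6608108108108), np.float64(131.2135135135135), 35) (np.float64(369.5826771653543), np.float64(146.06220472440944), 53) (np.float64(347.8020833333333), np.float64(198.92708333333334), 5) (np.float64(389.1038338658147), np.float64(234.4744408945687), 14)
```

View pics/z3.png

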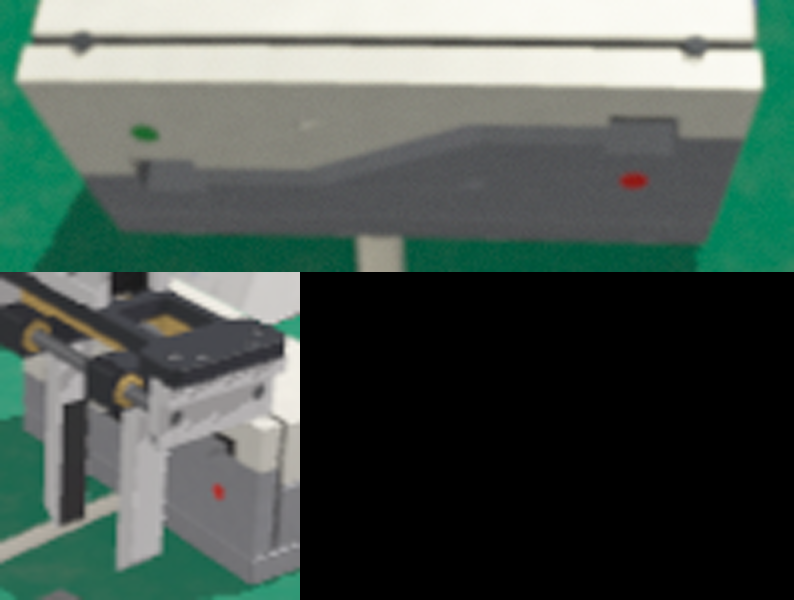

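Zoomed: the front top edge runs (177.3,115)–(410.4,117.5), the bottom edge (209.5,162.5)–(391.7,166.3), the start opening is about (225,145), bends (270,145) and (317,132), and the end opening (373,132).

```bash
cat > fit.py <<'E'
from h import *
from scipy.optimize import least_squares
np.set_printoptions(precision=2,suppress=True)
w=load('w3');s=load('scene0')
M=np.array([[0,120,110],[0,-120,110],[0,120,0],[0,-120,0],[0,86,52],[0,30,52],[0,-30,82],[0,-86,82]],float)
W=np.array([[177.3,115],[410.4,117.5],[209.5,162.5],[391.7,166.3],[225.1,144.7],[270.4,145.3],[317.3,132.2],[373.3,132.2]])
MS=np.array([[0,120,110],[0,-120,110],[0,-120,0]],float);S=np.array([[341.6,185],[399.5,219],[398,258]])
def world(p,m):
    c,s_=np.cos(p[2]),np.sin(p[2]); return m@np.array([[c,s_,0],[-s_,c,0],[0,0,1]])+[p[0],p[1],p[3]]
for name,f,p0 in [('wrist',lambda p:(proj(w,world([*p,0],M))-W).ravel(),[690,-135,-.1]),
 ('wrist+z',lambda p:(proj(w,world(p,M))-W).ravel(),[690,-135,-.1,0]),
 ('scene',lambda p:(proj(s,world([*p,0],MS))-S).ravel(),[690,-135,-.1])]:
    r=least_squares(f,p0,loss='soft_l1');print(name,r.x,np.degrees(r.x[2]));print(r.fun.reshape(-1,2).T if 0 else np.array(f(r.x)).reshape(-1,2).T)
E
python3 fit.py
```

```text
wrist [ 679.22 -131.16   -0.14] -7.913170549500064
[[-0.91 -0.1   1.09  0.43 -1.08  0.04  3.35 -0.54]
 [-0.37 -0.38  2.14  2.31 -0.29 -0.19 -0.8   0.09]]
wrist+z [ 680.07 -131.19   -0.14   -1.34] -7.885646591624615
[[-0.31 -0.53  1.45  0.17 -0.73  0.22  3.34 -0.77]
 [-0.21 -0.32  2.1   2.17 -0.28 -0.2  -0.77  0.1 ]]
scene [ 680.68 -133.06   -0.14] -8.291844196310059
[[-0.21  0.97 -0.65]
 [-1.45 -0.48  1.81]]
```

play_rows --series '[0,-0.187,0,0,0,0,0,0,-0.187,0,0,0,0,0,0,-0.187,0,0,0,0,0,0,-0.187,0,0,0,0,0,0,-0.187,0,0,0,0,0]'

```text
time_s: 10.3
tcp_pos: [510.1, -134.2, 217.6]
eef_rot: [-3.075, 0.092, 0.186]
force: [-0.5, 0.5, -0.3]
width: 0.497
```

```bash
python3 - <<'E'
from h import *
st=observe();print(st['tcp_pos'],st['eef_rot'],st['joints'])
plan([531.6,-289.5,100],down(-8),4,0)
E
```

```text
[ 510.10229919 -134.24460952  217.55153891] [-3.07454598  0.09176715  0.18583231] [-0.34241067  0.39781988  0.71932681  1.78637262 -0.29695892  1.20277252
 -1.14732   ]
[-0.013, 0.031, 0.02, 1.108, 3.999, 2.602, 0.0]
[-0.013, 0.031, 0.02, 1.104, 3.943, 2.688, 0.0]
[-0.013, 0.031, 0.02, 1.098, 3.886, 2.772, 0.0]
[-0.013, 0.031, 0.02, 1.087, 3.828, 2.856, 0.0]
```

play_rows --series '[-0.013,0.031,0.02,1.1,4.0,2.6,0,-0.013,0.031,0.02,1.1,3.94,2.7,0,-0.013,0.031,0.02,1.1,3.9,2.8,0,-0.013,0.031,0.02,1.1,3.83,2.85,0,0,0,0,0,0,0,0]'

```text
time_s: 10.92
tcp_pos: [532.6, -293.8, 93.7]
eef_rot: [3.11, -0.213, -0.032]
force: [-0.4, 0.4, 0.8]
width: 0.498
```

```bash
python3 - <<'E'
from h import *
st=observe();print(st['tcp_pos'],st['eef_rot'])
plan([531.6,-289.5,60],down(-8),2,0)
E
```

```text
[ 532.63330725 -293.84953496   93.71486851] [ 3.11020148 -0.21274642 -0.03200547]
[0.013, 0.009, 0.002, -0.049, -0.251, 1.681, 0.0]
[0.013, 0.009, 0.002, -0.065, -0.23, 1.684, 0.0]
```

play_rows --series '[0.013,0.009,0.002,-0.05,-0.25,1.7,0,0.013,0.009,0.002,-0.06,-0.23,1.7,0,0,0,0,0,0,0,0]'

```text
time_s: 11.3
tcp_pos: [532.3, -286.4, 57.3]
eef_rot: [-3.134, 0.215, 0.004]
force: [-1.0, 0.0, 0.5]
width: 0.502
```

```bash
python3 - <<'E'
from h import *
st=observe();print(st['tcp_pos'],st['eef_rot'])
plan([531.6,-289.5,25.5],down(-8),3,0)
E
```

```text
[ 532.32924921 -286.44699738   57.31378847] [-3.13389161  0.2152428   0.00439119]
[-0.0, 0.001, 0.001, -0.007, 0.104, 1.06, 0.0]
[-0.0, 0.001, 0.001, -0.008, 0.104, 1.06, 0.0]
[-0.0, 0.001, 0.001, -0.009, 0.104, 1.06, 0.0]
```

play_rows --series '[0,0.001,0,0,0.1,1.1,0,0,0.001,0,0,0.1,1.0,0,0,0,0,0,0.1,0.9,0,0,0,0,0,0,0.2,0,0,0,0,0,0,0,0]'

```text
time_s: 11.92
tcp_pos: [532.5, -289.3, 23.9]
eef_rot: [3.134, -0.214, 0.0]
force: [0.4, -0.4, -0.1]
width: 0.501
```

```bash
python3 - <<'E'
from h import *
st=observe();print(st['tcp_pos'],st['eef_rot'])
plan([531.6,-289.5,25.5],down(-8),1,0)
E
```

```text
[ 532.54347868 -289.30729435   23.87209639] [ 3.13406661e+00 -2.13941762e-01  4.13232883e-04]
[0.0, -0.0, 0.003, -0.091, 0.032, -0.163, 0.0]
```

play_rows --series '[0,0,0,0,0,-0.1,0.4,0,0,0,0,0,0,0.5,0,0,0,0,0,0,1,0,0,0,0,0,0,1,0,0,0,0,0,0,1]'

```text
time_s: 12.55
tcp_pos: [533.0, -289.4, 25.7]
eef_rot: [3.134, -0.214, 0.002]
force: [-0.0, 0.2, -0.8]
width: 0.188
```

```bash
python3 - <<'E'
from h import *
for i in range(3):
    st=observe();print(st['tcp_pos'],st['eef_rot'],st['width'],st['force']); get_image('top')
E
```

```text
[ 532.99165823 -289.43713828   25.74873909] [ 3.13378544e+00 -2.13758781e-01  2.19757592e-03] 0.1877806242584333 [-0.01248012  0.24926897 -0.79315926]
[ 532.9924412  -289.42873816   25.73456362] [ 3.13378296e+00 -2.13787241e-01  2.25412274e-03] 0.18713824875967647 [-0.58283106  0.36563099 -0.75110219]
[ 532.97687591 -289.42185678   25.70589911] [ 3.13379762e+00 -2.13779984e-01  2.16222117e-03] 0.19114324470997654 [ 0.39284406 -0.76064554  0.10032318]
```

```bash
cat >> h.py <<'E'
ENC=[680.,-131.5,np.radians(-7.95)]; TIP=np.array([81.,0,13.7])
def encR(): return R.from_euler('z',ENC[2]).as_matrix()
def tipE(st):
    p=np.array(st['tcp_pos'])+R.from_rotvec(st['eef_rot']).as_matrix()@TIP
    return encR().T@(p-[ENC[0],ENC[1],0])
def goE(e,n,dyaw=0):
    "suggest rows that bring the tip to enclosure coordinates e"
    Rt=down(np.degrees(ENC[2])+dyaw); p=encR()@np.array(e,float)+[ENC[0],ENC[1],0]-Rt@TIP
    st=observe();print('t',round(st['time_s'],2),'tipE',np.round(tipE(st),2),'F',np.round(st['force'],1),'w',round(st['width'],3)); plan(p,Rt,n,1,st)
E
python3 - <<'E'
from h import *
goE([-45,-175,60],3); goE([-40,86,60],10)
E
```

```text
t 12.7 tipE [ -42.73 -176.56   12.13] F [ 0.4  0.5 -1.8] w 0.186
[0.0, -0.0, 0.001, -0.073, -0.058, -1.6, 1.0]
[0.0, -0.0, 0.001, -0.073, -0.058, -1.6, 1.0]
[0.0, -0.0, 0.001, -0.074, -0.059, -1.599, 1.0]
t 12.7 tipE [ -42.73 -176.56   12.13] F [ 0.4  0.5 -1.8] w 0.186
[0.0, -0.0, 0.0, 0.035, -2.627, -0.481, 1.0]
[0.0, -0.0, 0.0, 0.034, -2.627, -0.481, 1.0]
[0.0, -0.0, 0.0, 0.033, -2.627, -0.481, 1.0]
[0.0, -0.0, 0.0, 0.033, -2.627, -0.481, 1.0]
[0.0, -0.0, 0.0, 0.032, -2.627, -0.481, 1.0]
[0.0, -0.0, 0.0, 0.031, -2.627, -0.48, 1.0]
[0.0, -0.0, 0.0, 0.03, -2.628, -0.48, 1.0]
[0.0, -0.0, 0.0, 0.03, -2.628, -0.48, 1.0]
[0.0, -0.0, 0.0, 0.029, -2.628, -0.48, 1.0]
[0.0, -0.0, 0.0, 0.028, -2.628, -0.48, 1.0]
```

play_rows --series '[0,0,0,0,0,-1.5,1,0,0,0,0,0,-1.5,1,0,0,0,0,0,-1.2,1,0,0,0,0,-2,0,1,0,0,0,0,-3,0,1]'

```text
time_s: 13.32
tcp_pos: [539.9, -241.5, 73.3]
eef_rot: [3.132, -0.219, 0.006]
force: [0.3, 0.3, -1.5]
width: 0.188
```

play_rows --series '[0,0,0,0,-3,0,1,0,0,0,0,-3,0,1,0,0,0,0,-3,0,1,0,0,0,0,-3,0,1,0,0,0,0,-2,0,1]'

```text
time_s: 13.95
tcp_pos: [561.1, -97.7, 77.5]
eef_rot: [3.133, -0.219, 0.013]
force: [0.4, -0.7, -1.2]
width: 0.19
```

```bash
python3 - <<'E'
from h import *
goE([-35,86,56],3)
E
```

```text
t 13.95 tipE [-41.37  17.    64.46] F [ 0.4 -0.7 -1.2] w 0.19
[0.0, -0.003, -0.0, 0.212, -2.298, 0.26, 1.0]
[0.0, -0.003, -0.0, 0.214, -2.298, 0.26, 1.0]
[0.0, -0.003, -0.0, 0.215, -2.298, 0.26, 1.0]
```

play_rows --series '[0,-0.003,0,0.2,-2.3,0.26,1,0,-0.003,0,0.2,-2.3,0.26,1,0,-0.003,0,0.2,-2.0,0.26,1,0,0,0,0,0,0,1,0,0,0,0,0,0,1]'

```text
time_s: 14.58
tcp_pos: [577.6, -29.8, 72.6]
eef_rot: [-3.134, 0.216, -0.003]
force: [-0.5, -0.9, -0.8]
width: 0.188
```

```bash
python3 - <<'E'
from h import *
s=shot('scene','s4');w=shot('wrist','w4');t=shot('top','t4')
goE([-15,86,52],3)
st=observe();T=R.from_rotvec(st['eef_rot']).as_matrix();p=np.array(st['tcp_pos'])+T@TIP
print('tip',p,'pix s',proj(s,p),'w',proj(w,p),'t',proj(t,p)); u=proj(s,p)[0].astype(int);v=proj(w,p)[0].astype(int)
E0=encR()@[0,86,52]+[ENC[0],ENC[1],0]; print('open s',proj(s,E0),'w',proj(w,E0))
a=cv2.resize(s['img'][u[1]-40:u[1]+35,u[0]-55:u[0]+45],None,fx=4,fy=4,interpolation=cv2.INTER_CUBIC)
v0=max(v[1]-40,0);b=cv2.resize(w['img'][v0:v0+75,v[0]-50:v[0]+50],None,fx=4,fy=4,interpolation=cv2.INTER_CUBIC)
print('crop org s',u-[55,40],'w',v[0]-50,v0)
cv2.imwrite('pics/c4.png',np.hstack([a,b]))
E
```

```text
t 14.72 tipE [-34.47  86.6   58.96] F [ 0.2  0.2 -0.4] w 0.191
[-0.0, -0.001, 0.0, 0.649, 0.018, 0.229, 1.0]
[-0.0, -0.001, 0.0, 0.65, 0.018, 0.228, 1.0]
[-0.0, -0.001, 0.0, 0.65, 0.017, 0.228, 1.0]
tip [657.83612459 -40.96675925  58.95727462] pix s [[336.59874996 208.42563771]] w [[313.27409344 103.62551153]] t [[344.1428785 186.08641  ]]
open s [[347.49529207 207.79105687]] w [[314.60511226  30.78844421]]
crop org s [281 168] w 263 63
```

View pics/c4.png

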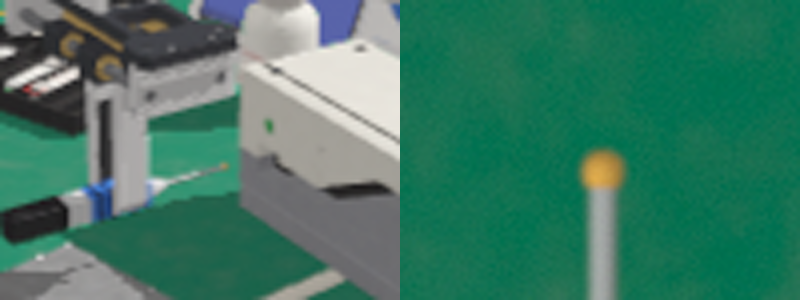

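Tip seen at scene (337.5,209.5) and wrist (313.7,105.7), each within about 2 px of prediction; the opening in the scene crop is at about (349.7,208).

```bash
python3 - <<'E'
from h import *
s=load('s4');w=load('w4')
print(tri(w,[(313.7,105.7)],s,[(337.5,209.5)]), onz(w,[(313.7,105.7)],59))
i=s['img'][165:225,325:360];b=i.astype(int);
m=(b[...,2]-b[...,0]>50)&(b[...,2]>b[...,1]);ys,xs=np.nonzero(m);print(xs+325,ys+165)
h=w['img'].astype(int)[90:125,295:335];m=(h[...,2]-h[...,0]>60);ys,xs=np.nonzero(m);print(xs.mean()+295,ys.mean()+90,len(xs))
E
```

```text
[[657.93483322 -42.08939027  56.25285095   3.12874174]] [[656.82443924 -41.03924464  59.        ]]
[] []
313.0571428571429 105.34285714285714 70
```

```bash
sed -i 's/TIP=np.array(\[81.,0,13.7\])/TIP=np.array([80.4,0,14.2])/' h.py; python3 - <<'E'
from h import *
goE([-12,86,52],4)
E
```

```text
t 14.72 tipE [-35.07  86.6   58.46] F [ 0.2  0.2 -0.4] w 0.191
[-0.0, -0.0, 0.0, 0.577, 0.013, 0.159, 1.0]
[-0.0, -0.0, 0.0, 0.577, 0.013, 0.159, 1.0]
[-0.0, -0.0, 0.0, 0.577, 0.013, 0.159, 1.0]
[-0.0, -0.0, 0.0, 0.577, 0.013, 0.158, 1.0]
```

play_rows --series '[0,0,0,0.6,0,0.16,1,0,0,0,0.6,0,0.16,1,0,0,0,0.5,0,0.16,1,0,0,0,0.4,0,0.1,1,0,0,0,0,0,0,1]'

```text
time_s: 15.35
tcp_pos: [599.9, -34.3, 66.2]
eef_rot: [-3.134, 0.219, -0.002]
force: [-0.2, -0.3, -0.1]
width: 0.189
```

```bash
python3 - <<'E'
from h import *
goE([7.5,86,52],5)
E
```

```text
t 15.35 tipE [-12.34  85.16  52.15] F [-0.2 -0.3 -0.1] w 0.189
[-0.0, -0.0, -0.0, 0.397, -0.016, 0.001, 1.0]
[-0.0, -0.0, -0.0, 0.397, -0.016, 0.001, 1.0]
[-0.0, -0.0, -0.0, 0.397, -0.016, 0.001, 1.0]
[-0.0, -0.0, -0.0, 0.397, -0.016, 0.001, 1.0]
[-0.0, -0.0, -0.0, 0.397, -0.016, 0.001, 1.0]
```

play_rows --series '[0,0,0,0.4,-0.02,0,1,0,0,0,0.4,-0.02,0,1,0,0,0,0.4,-0.02,0,1,0,0,0,0.35,0,0,1,0,0,0,0.3,0,0,1]'

```text
time_s: 15.98
tcp_pos: [619.4, -36.2, 66.4]
eef_rot: [-3.134, 0.219, -0.002]
force: [-0.5, -0.0, -1.0]
width: 0.192
```

```bash
python3 - <<'E'
from h import *
s=shot('scene','s5')
goE([7.5,74,52],4)
i=s['img'][180:240,315:390]
cv2.imwrite('pics/c5.png',cv2.resize(i,None,fx=8,fy=8,interpolation=cv2.INTER_CUBIC))
E
```

```text
t 16.02 tipE [ 7.58 85.97 52.37] F [-0.4  0.8 -1. ] w 0.19
[-0.0, -0.0, -0.0, -0.001, 0.3, 0.006, 1.0]
[-0.0, -0.0, -0.0, -0.001, 0.3, 0.006, 1.0]
[-0.0, -0.0, -0.0, -0.001, 0.3, 0.006, 1.0]
[-0.0, -0.0, -0.0, -0.001, 0.3, 0.006, 1.0]
```

View pics/c5.png

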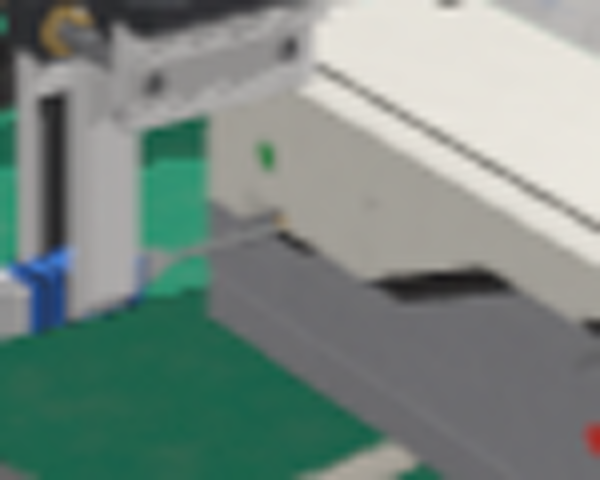

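The tip is in the start opening at crop (283,219), scene pixel (350.4,207.4), with the brass just visible. I'll compare with the model before sliding.

```bash
python3 - <<'E'
from h import *
np.set_printoptions(precision=1,suppress=True)
s=load('s5'); f=lambda e:(proj(s,encR()@np.array(e,float)+[ENC[0],ENC[1],0])[0])
g=lambda e:(f(e)-[315,180])*8
st=observe();print('model tip',g(tipE(st)))
for n,e in dict(tl=[0,98,63],bl=[0,98,41],tr=[0,74,63],br=[0,74,41],seamtop=[0,74,57.5],seambot=[0,74,46.5],b1top=[0,30,57.5],b1bot=[0,30,46.5],b2top=[0,-30,87.5],b2bot=[0,-30,76.5],cornL=[0,120,110],cornLb=[0,120,0]).items(): print(n,g(e))
E
```

```text
model tip [278.7 216. ]
tl [240.  179.4]
bl [238.9 238.6]
tr [281.5 205.7]
br [280.1 265.5]
seamtop [281.2 220.8]
seambot [280.5 250.7]
b1top [360.5 271.4]
b1bot [359.5 301.9]
b2top [480.4 258. ]
b2bot [478.8 290.2]
cornL [204.6  28. ]
cornLb [200.7 321.4]
```

play_rows --series '[0,0,0,0,0,0.12,1,0,0,0,0,0,0.12,1,0,0,0,0,0,0.12,1,0,0,0,0,0,0.06,1,0,0,0,0,0,0,1]'

```text
time_s: 16.65
tcp_pos: [619.5, -36.2, 61.8]
eef_rot: [-3.134, 0.219, -0.002]
force: [0.9, 0.3, -1.0]
width: 0.186
```

```bash
python3 - <<'E'
from h import *
goE([7.5,86,52],4)
E
```

```text
t 16.65 tipE [ 7.29 85.95 47.72] F [ 0.9  0.3 -1. ] w 0.186
[-0.0, -0.0, -0.0, 0.006, -0.0, -0.11, 1.0]
[-0.0, -0.0, -0.0, 0.006, -0.0, -0.11, 1.0]
[-0.0, -0.0, -0.0, 0.006, -0.0, -0.11, 1.0]
[-0.0, -0.0, -0.0, 0.006, -0.0, -0.11, 1.0]
```

play_rows --series '[0,0,0,0,0,0.03,1,0,0,0,0,0,0.03,1]'

```text
time_s: 16.9
tcp_pos: [619.5, -36.2, 61.2]
eef_rot: [-3.134, 0.219, -0.002]
force: [0.3, -0.6, -0.5]
width: 0.19
```

play_rows --series '[0,0,0,0,0,0.03,1,0,0,0,0,0,0.03,1]'

```text
time_s: 17.15
tcp_pos: [619.5, -36.2, 60.6]
eef_rot: [-3.134, 0.219, -0.003]
force: [0.4, -0.2, -0.3]
width: 0.188
```

play_rows --series '[0,0,0,0,0,0.03,1,0,0,0,0,0,0.03,1]'

```text
time_s: 17.4
tcp_pos: [619.5, -36.2, 60.0]
eef_rot: [-3.134, 0.219, -0.003]
force: [0.9, 0.5, -1.7]
width: 0.188
```

play_rows --series '[0,0,0,0,0,0.03,1,0,0,0,0,0,0.03,1]'

```text
time_s: 17.65
tcp_pos: [619.5, -36.2, 59.3]
eef_rot: [-3.134, 0.219, -0.002]
force: [-0.7, 0.4, -0.8]
width: 0.186
```

play_rows --series '[0,0,0,0,0,0.03,1,0,0,0,0,0,0.03,1]'

```text
time_s: 17.9
tcp_pos: [619.6, -36.2, 58.7]
eef_rot: [-3.134, 0.218, -0.003]
force: [-0.1, 0.1, -1.4]
width: 0.185
```

play_rows --series '[0,0,0,0,0,0.03,1,0,0,0,0,0,0.03,1]'

```text
time_s: 18.15
tcp_pos: [619.5, -36.2, 58.1]
eef_rot: [-3.134, 0.219, -0.003]
force: [0.6, 0.2, -1.5]
width: 0.193
```

play_rows --series '[0,0,0,0,0,0.03,1,0,0,0,0,0,0.03,1]'

```text
time_s: 18.4
tcp_pos: [619.5, -36.2, 57.4]
eef_rot: [-3.134, 0.219, -0.002]
force: [-0.0, -0.2, -0.8]
width: 0.185
```

play_rows --series '[0,0,0,0,0,0.03,1,0,0,0,0,0,0.03,1]'

```text
time_s: 18.65
tcp_pos: [619.5, -36.2, 56.8]
eef_rot: [-3.134, 0.219, -0.003]
force: [-0.6, 0.3, -0.1]
width: 0.19
```

play_rows --series '[0,0,0,0,0,0.03,1,0,0,0,0,0,0.03,1]'

```text
time_s: 18.9
tcp_pos: [619.6, -36.3, 56.2]
eef_rot: [-3.134, 0.219, -0.003]
force: [0.1, 0.3, 1.6]
width: 0.191
```

play_rows --series '[0,0,0,0,0,0.02,1]'

```text
time_s: 19.02
tcp_pos: [619.5, -36.2, 56.1]
eef_rot: [-3.134, 0.219, -0.003]
force: [-0.7, -0.4, 0.6]
width: 0.188
```

play_rows --series '[0,0,0,0,0,0.02,1]'

```text
time_s: 19.15
tcp_pos: [619.6, -36.2, 55.9]
eef_rot: [-3.134, 0.219, -0.003]
force: [-1.3, 0.7, 2.8]
width: 0.189
```

play_rows --series '[0,0,0,0,0,-0.2,1,0,0,0,0,0,-0.3,1,0,0,0,0.1,0,-0.3,1,0,0,0,0.1,0,0,1]'

```text
time_s: 19.65
tcp_pos: [621.7, -36.5, 64.5]
eef_rot: [-3.134, 0.219, -0.003]
force: [0.7, -0.5, -1.1]
width: 0.189
```

play_rows --series '[0,0,0,0.03,0,0,1,0,0,0,0.03,0,0,1]'

```text
time_s: 19.9
tcp_pos: [622.4, -36.6, 64.4]
eef_rot: [-3.134, 0.219, -0.003]
force: [0.3, -0.2, -0.7]
width: 0.188
```

play_rows --series '[0,0,0,0.03,0,0,1,0,0,0,0.03,0,0,1]'

```text
time_s: 20.15
tcp_pos: [622.9, -36.7, 64.3]
eef_rot: [-3.134, 0.219, -0.002]
force: [1.1, -0.6, -0.9]
width: 0.184
```

```bash
sed -i 's/80.4,0,14.2/80.4,0,12.8/' h.py; python3 - <<'E'
from h import *
goE([7,86,52],4)
E
```

```text
t 20.15 tipE [10.74 85.98 51.61] F [ 1.1 -0.6 -0.9] w 0.184
[-0.0, -0.0, -0.0, -0.093, 0.0, -0.013, 1.0]
[-0.0, -0.0, -0.0, -0.093, 0.0, -0.013, 1.0]
[-0.0, -0.0, -0.0, -0.093, 0.0, -0.013, 1.0]
[-0.0, -0.0, -0.0, -0.093, 0.0, -0.013, 1.0]
```

play_rows --series '[0,0,0,0.03,0,0,1,0,0,0,0.03,0,0,1]'

```text
time_s: 20.4
tcp_pos: [623.5, -36.8, 64.3]
eef_rot: [-3.134, 0.219, -0.002]
force: [-0.2, -0.2, -0.4]
width: 0.191
```

play_rows --series '[0,0,0,0.03,0,0,1]'

```text
time_s: 20.52
tcp_pos: [623.8, -36.8, 64.3]
eef_rot: [-3.134, 0.219, -0.002]
force: [-0.5, -0.0, -0.5]
width: 0.188
```

play_rows --series '[0,0,0,0.03,0,0,1]'

```text
time_s: 20.65
tcp_pos: [624.0, -36.8, 64.2]
eef_rot: [-3.134, 0.219, -0.002]
force: [-0.1, -0.3, 0.7]
width: 0.189
```

play_rows --series '[0,0,0,0.03,0,0,1]'

```text
time_s: 20.78
tcp_pos: [624.1, -36.9, 64.1]
eef_rot: [-3.134, 0.218, -0.001]
force: [-2.4, 0.9, 0.2]
width: 0.19
```

```bash
sed -i 's/ENC=\[680./ENC=[680.3/' h.py; python3 - <<'E'
from h import *
goE([7,84,52],2)
E
```

```text
t 20.77 tipE [11.7  85.93 51.4 ] F [-2.4  0.9  0.2] w 0.19
[-0.0, -0.0, -0.0, -0.234, 0.098, -0.033, 1.0]
[-0.0, -0.0, -0.0, -0.234, 0.098, -0.033, 1.0]
```

play_rows --series '[0,0,0,-0.23,0.1,-0.04,1,0,0,0,-0.23,0.2,-0.03,1,0,0,0,0,0.3,0,1,0,0,0,0,0.3,0,1,0,0,0,0,0,0,1]'

```text
time_s: 21.4
tcp_pos: [618.1, -46.1, 65.1]
eef_rot: [-3.134, 0.219, -0.002]
force: [0.9, -0.7, -0.5]
width: 0.186
```

```bash
python3 - <<'E'
from h import *
goE([7,56,52],5)
E
```

```text
t 21.4 tipE [ 7.   75.96 52.4 ] F [ 0.9 -0.7 -0.5] w 0.186
[-0.0, -0.0, -0.0, 0.001, 0.401, 0.006, 1.0]
[-0.0, -0.0, -0.0, 0.001, 0.401, 0.006, 1.0]
[-0.0, -0.0, -0.0, 0.0, 0.401, 0.006, 1.0]
[-0.0, -0.0, -0.0, 0.0, 0.401, 0.006, 1.0]
[-0.0, -0.0, -0.0, 0.0, 0.401, 0.006, 1.0]
```

play_rows --series '[0,0,0,0,0.3,0.01,1,0,0,0,0,0.4,0.01,1,0,0,0,0,0.4,0,1,0,0,0,0,0.4,0,1,0,0,0,0,0.4,0,1]'

```text
time_s: 22.02
tcp_pos: [615.4, -66.0, 64.8]
eef_rot: [-3.134, 0.219, -0.002]
force: [-0.4, 0.7, -0.6]
width: 0.188
```

```bash
python3 - <<'E'
from h import *
goE([7,30,52],6)
E
```

```text
t 22.02 tipE [ 7.06 55.84 52.12] F [-0.4  0.7 -0.6] w 0.188
[-0.0, -0.0, -0.0, -0.0, 0.431, -0.0, 1.0]
[-0.0, -0.0, -0.0, -0.0, 0.431, -0.0, 1.0]
[-0.0, -0.0, -0.0, -0.001, 0.431, -0.0, 1.0]
[-0.0, -0.0, -0.0, -0.001, 0.431, -0.0, 1.0]
[-0.0, -0.0, -0.0, -0.001, 0.431, -0.0, 1.0]
[-0.0, -0.0, -0.0, -0.001, 0.431, -0.0, 1.0]
```

play_rows --series '[0,0,0,0,0.45,0,1,0,0,0,0,0.45,0,1,0,0,0,0,0.45,0,1,0,0,0,0,0.45,0,1,0,0,0,0,0.45,0,1]'

```text
time_s: 22.65
tcp_pos: [612.0, -90.0, 64.8]
eef_rot: [-3.134, 0.219, -0.002]
force: [-0.2, 0.4, 0.0]
width: 0.192
```

play_rows --series '[0,0,0,0,0.2,0,1,0,0,0,0,0.05,0,1,0,0,0,0,0,0,1]'

```text
time_s: 23.02
tcp_pos: [611.6, -92.9, 64.8]
eef_rot: [-3.134, 0.22, -0.002]
force: [-0.1, 0.0, -0.5]
width: 0.189
```

```bash
python3 - <<'E'
from h import *
goE([7,10,62],5);goE([7,-30,82],15)
E
```

```text
t 23.02 tipE [ 7.05 28.63 52.14] F [-0.1  0.  -0.5] w 0.189
[-0.0, -0.0, -0.0, 0.0, 0.374, -0.2, 1.0]
[-0.0, -0.0, -0.0, 0.0, 0.374, -0.2, 1.0]
[-0.0, -0.0, -0.0, -0.0, 0.374, -0.2, 1.0]
[-0.0, -0.0, -0.0, -0.0, 0.374, -0.2, 1.0]
[-0.0, -0.0, -0.0, -0.0, 0.374, -0.2, 1.0]
t 23.02 tipE [ 7.05 28.63 52.14] F [-0.1  0.  -0.5] w 0.189
[-0.0, -0.0, -0.0, 0.001, 0.391, -0.2, 1.0]
[-0.0, -0.0, -0.0, 0.001, 0.391, -0.2, 1.0]
[-0.0, -0.0, -0.0, 0.0, 0.391, -0.2, 1.0]
[-0.0, -0.0, -0.0, 0.0, 0.391, -0.2, 1.0]
[-0.0, -0.0, -0.0, 0.0, 0.391, -0.2, 1.0]
[-0.0, -0.0, -0.0, 0.0, 0.391, -0.2, 1.0]
[-0.0, -0.0, -0.0, 0.0, 0.391, -0.2, 1.0]
[-0.0, -0.0, -0.0, 0.0, 0.391, -0.2, 1.0]
[-0.0, -0.0, -0.0, 0.0, 0.391, -0.2, 1.0]
[-0.0, -0.0, -0.0, 0.0, 0.391, -0.2, 1.0]
[-0.0, -0.0, -0.0, 0.0, 0.391, -0.2, 1.0]
[-0.0, -0.0, -0.0, 0.0, 0.391, -0.2, 1.0]
[-0.0, -0.0, -0.0, -0.0, 0.391, -0.2, 1.0]
[-0.0, -0.0, -0.0, -0.0, 0.391, -0.2, 1.0]
[-0.0, -0.0, -0.0, -0.0, 0.391, -0.2, 1.0]
```

play_rows --series '[0,0,0,0,0.3,-0.2,1,0,0,0,0,0.37,-0.2,1,0,0,0,0,0.37,-0.2,1,0,0,0,0,0.37,-0.2,1,0,0,0,0,0.37,-0.2,1]'

```text
time_s: 23.65
tcp_pos: [609.0, -111.5, 75.6]
eef_rot: [-3.134, 0.219, -0.003]
force: [-0.3, 0.5, -0.5]
width: 0.19
```

```bash
python3 - <<'E'
from h import *
goE([7,-10,72],5)
E
```

```text
t 23.65 tipE [ 7.05  9.94 62.88] F [-0.3  0.5 -0.5] w 0.19
[-0.0, -0.0, -0.0, -0.0, 0.4, -0.185, 1.0]
[-0.0, -0.0, -0.0, -0.0, 0.4, -0.185, 1.0]
[-0.0, -0.0, -0.0, -0.0, 0.4, -0.185, 1.0]
[-0.0, -0.0, -0.0, -0.0, 0.4, -0.185, 1.0]
[-0.0, -0.0, -0.0, -0.001, 0.4, -0.185, 1.0]
```

play_rows --series '[0,0,0,0,0.4,-0.16,1,0,0,0,0,0.4,-0.18,1,0,0,0,0,0.4,-0.18,1,0,0,0,0,0.4,-0.18,1,0,0,0,0,0.4,-0.18,1]'

```text
time_s: 24.28
tcp_pos: [606.0, -132.8, 85.0]
eef_rot: [-3.134, 0.219, -0.003]
force: [-0.2, -0.8, -0.5]
width: 0.189
```

```bash
python3 - <<'E'
from h import *
goE([7,-30,82],5)
E
```

```text
t 24.27 tipE [  6.98 -11.59  72.3 ] F [-0.2 -0.8 -0.5] w 0.189
[-0.0, -0.0, -0.0, 0.001, 0.369, -0.197, 1.0]
[-0.0, -0.0, -0.0, 0.001, 0.369, -0.197, 1.0]
[-0.0, -0.0, -0.0, 0.001, 0.369, -0.197, 1.0]
[-0.0, -0.0, -0.0, 0.001, 0.369, -0.197, 1.0]
[-0.0, -0.0, -0.0, 0.001, 0.369, -0.197, 1.0]
```

play_rows --series '[0,0,0,0,0.37,-0.2,1,0,0,0,0,0.37,-0.2,1,0,0,0,0,0.37,-0.2,1,0,0,0,0,0.35,-0.18,1,0,0,0,0,0.25,-0.1,1]'

```text
time_s: 24.9
tcp_pos: [603.4, -151.0, 94.5]
eef_rot: [-3.134, 0.219, -0.003]
force: [0.4, -0.0, -0.4]
width: 0.193
```

play_rows --series '[0,0,0,0,0,0,1]'

```text
time_s: 25.02
tcp_pos: [603.4, -151.2, 94.6]
eef_rot: [-3.134, 0.22, -0.003]
force: [-0.2, -0.3, -0.8]
width: 0.185
```

```bash
python3 - <<'E'
from h import *
goE([7,-52,82],5)
E
```

```text
t 25.02 tipE [  6.96 -30.29  81.89] F [-0.2 -0.3 -0.8] w 0.185
[-0.0, -0.0, -0.0, 0.002, 0.436, -0.005, 1.0]
[-0.0, -0.0, -0.0, 0.002, 0.436, -0.005, 1.0]
[-0.0, -0.0, -0.0, 0.002, 0.436, -0.005, 1.0]
[-0.0, -0.0, -0.0, 0.002, 0.436, -0.005, 1.0]
[-0.0, -0.0, -0.0, 0.001, 0.436, -0.005, 1.0]
```

play_rows --series '[0,0,0,0,0.4,0,1,0,0,0,0,0.45,0,1,0,0,0,0,0.45,0,1,0,0,0,0,0.45,0,1,0,0,0,0,0.45,0,1]'

```text
time_s: 25.65
tcp_pos: [600.1, -174.2, 94.3]
eef_rot: [-3.134, 0.219, -0.002]
force: [-0.8, -0.5, -0.9]
width: 0.187
```

```bash
python3 - <<'E'
from h import *
goE([7,-76,82],5)
E
```

```text
t 25.65 tipE [  6.89 -53.39  81.65] F [-0.8 -0.5 -0.9] w 0.187
[-0.0, -0.0, -0.0, 0.003, 0.453, -0.009, 1.0]
[-0.0, -0.0, -0.0, 0.003, 0.453, -0.009, 1.0]
[-0.0, -0.0, -0.0, 0.003, 0.453, -0.009, 1.0]
[-0.0, -0.0, -0.0, 0.003, 0.453, -0.009, 1.0]
[-0.0, -0.0, -0.0, 0.003, 0.453, -0.009, 1.0]
```

play_rows --series '[0,0,0,0,0.45,-0.01,1,0,0,0,0,0.45,-0.01,1,0,0,0,0,0.45,-0.01,1,0,0,0,0,0.45,-0.01,1,0,0,0,0,0.45,0,1]'

```text
time_s: 26.28
tcp_pos: [596.7, -198.1, 94.8]
eef_rot: [-3.134, 0.219, -0.002]
force: [0.1, -0.3, -1.9]
width: 0.187
```

play_rows --series '[0,0,0,0,0.45,0,1,0,0,0,0,0.3,0,1,0,0,0,0,0,0,1,0,0,0,0,0,0,1]'

```text
time_s: 26.78
tcp_pos: [595.5, -206.3, 94.7]
eef_rot: [-3.134, 0.22, -0.002]
force: [-0.3, 0.1, -0.5]
width: 0.19
```

```bash
python3 - <<'E'
from h import *
goE([-30,-86,82],9)
E
```

```text
t 26.77 tipE [  6.81 -85.94  82.04] F [-0.3  0.1 -0.5] w 0.19
[-0.0, -0.0, -0.0, -0.409, 0.002, -0.001, 1.0]
[-0.0, -0.0, -0.0, -0.409, 0.002, -0.001, 1.0]
[-0.0, -0.0, -0.0, -0.409, 0.002, -0.001, 1.0]
[-0.0, -0.0, -0.0, -0.409, 0.002, -0.001, 1.0]
[-0.0, -0.0, -0.0, -0.409, 0.002, -0.001, 1.0]
[-0.0, -0.0, -0.0, -0.409, 0.002, -0.001, 1.0]
[-0.0, -0.0, -0.0, -0.409, 0.002, -0.001, 1.0]
[-0.0, -0.0, -0.0, -0.409, 0.002, -0.001, 1.0]
[-0.0, -0.0, -0.0, -0.409, 0.002, -0.001, 1.0]
```

play_rows --series '[0,0,0,-0.4,0,0,1,0,0,0,-0.4,0,0,1,0,0,0,-0.4,0,0,1,0,0,0,-0.4,0,0,1,0,0,0,-0.5,0,0,1]'

```text
time_s: 27.4
tcp_pos: [573.4, -202.8, 94.7]
eef_rot: [-3.134, 0.219, -0.002]
force: [-0.0, 0.6, -1.2]
width: 0.189
```

play_rows --series '[0,0,0,-1,0,0,1,0,0,0,-1,0,0,1,0,0,0,-1,0,0,1,0,0,0,0,0,0,1]'

```text
time_s: 27.9
tcp_pos: [540.8, -198.3, 94.8]
eef_rot: [-3.133, 0.219, -0.002]
force: [0.6, -0.8, -1.0]
width: 0.188
```

```bash
python3 - <<'E'
from h import *
st=observe();print(st['tcp_pos'])
plan([533,-289,42],down(-8),5,1)
E
```

```text
[ 540.83280729 -198.28102956   94.75157728]
[-0.0, -0.0, -0.0, 0.096, 1.819, 1.054, 1.0]
[-0.0, -0.0, -0.0, 0.097, 1.819, 1.054, 1.0]
[-0.0, -0.0, -0.0, 0.097, 1.819, 1.054, 1.0]
[-0.0, -0.0, -0.0, 0.097, 1.819, 1.055, 1.0]
[-0.0, -0.0, -0.0, 0.097, 1.819, 1.055, 1.0]
```

play_rows --series '[0,0,0,0.1,1.8,0.8,1,0,0,0,0.1,1.8,1.0,1,0,0,0,0.1,1.8,1.0,1,0,0,0,0.1,1.8,1.0,1,0,0,0,0.1,1.0,0.8,1]'

```text
time_s: 28.52
tcp_pos: [536.4, -281.3, 48.1]
eef_rot: [-3.133, 0.214, -0.006]
force: [-0.7, 0.3, -0.8]
width: 0.188
```

play_rows --series '[0,0,0,0,0,0,1,0,0,0,0,0,0,1]'

```text
time_s: 28.78
tcp_pos: [536.5, -281.1, 47.8]
eef_rot: [-3.133, 0.215, -0.005]
force: [-0.4, 1.0, -0.7]
width: 0.188
```

play_rows --series '[0,0,0,0,0,0.7,1,0,0,0,0,0,0.7,1,0,0,0,0,0,0.4,1,0,0,0,0,0,0.1,1,0,0,0,0,0,0,1]'

```text
time_s: 29.4
tcp_pos: [537.3, -279.4, 27.8]
eef_rot: [-3.133, 0.212, -0.006]
force: [-0.3, -0.1, 0.1]
width: 0.19
```

play_rows --series '[0,0,0,0,0,0.04,1,0,0,0,0,0,0.04,1]'

```text
time_s: 29.65
tcp_pos: [537.4, -279.6, 27.2]
eef_rot: [-3.133, 0.212, -0.007]
force: [0.2, -1.4, -1.0]
width: 0.188
```

play_rows --series '[0,0,0,0,0,0.05,1,0,0,0,0,0,0.05,1]'

```text
time_s: 29.9
tcp_pos: [537.5, -279.7, 26.3]
eef_rot: [-3.133, 0.212, -0.007]
force: [-0.2, -0.1, -0.5]
width: 0.19
```

play_rows --series '[0,0,0,0,0,0.05,1]'

```text
time_s: 30.02
tcp_pos: [537.5, -279.6, 25.8]
eef_rot: [-3.133, 0.212, -0.007]
force: [0.4, 0.3, 0.0]
width: 0.187
```

play_rows --series '[0,0,0,0,0,0.05,1]'

```text
time_s: 30.15
tcp_pos: [537.6, -279.7, 25.6]
eef_rot: [-3.133, 0.212, -0.008]
force: [-3.9, 3.8, 12.9]
width: 0.189
```

Contact with the mat felt. Release, rise and look.

play_rows --series '[0,0,0,0,0,0,1,0,0,0,0,0,0,0.4,0,0,0,0,0,0,0.1,0,0,0,0,0,0,0,0,0,0,0,0,0,0]'

```text
time_s: 30.78
tcp_pos: [537.6, -279.7, 25.6]
eef_rot: [-3.133, 0.212, -0.008]
force: [-0.4, 0.6, 0.9]
width: 0.498
```

play_rows --series '[0,0,0,0,0,-2,0,0,0,0,0,0,-4,0,0,0,0,-1,0,-4,0,0,0,0,-2,0,-3,0,0,0,0,0,0,0,0]'

```text
time_s: 31.4
tcp_pos: [506.4, -276.7, 164.5]
eef_rot: [-3.133, 0.214, -0.011]
force: [-0.0, -0.2, -0.0]
width: 0.501
```

```bash
python3 - <<'E'
from h import *
w=shot('wrist','w6');t=shot('top','t6')
st=observe();print(st['time_s'],st['tcp_pos'],st['width'],st['force'])
# moved bystanders? compare top view with the start
d=cv2.absdiff(load('top0')['img'],t['img']).max(2)[100:290,:]; ys,xs=np.nonzero(cv2.medianBlur(d,3)>40)
o=np.zeros((600,640,3),np.uint8);o[:400]=w['img'];o[400:]=cv2.merge([cv2.medianBlur(d,3)]*3)[:190].repeat(1,0) if 0 else np.vstack([t['img'][100:290],np.zeros((10,640,3),np.uint8)])
cv2.imwrite('pics/c6.png',o)
E
```

```text
31.5 [ 506.92917481 -275.87525874  162.17745611] 0.499235826857667 [0.73152907 0.33648205 0.71363732]
```

View pics/c6.png

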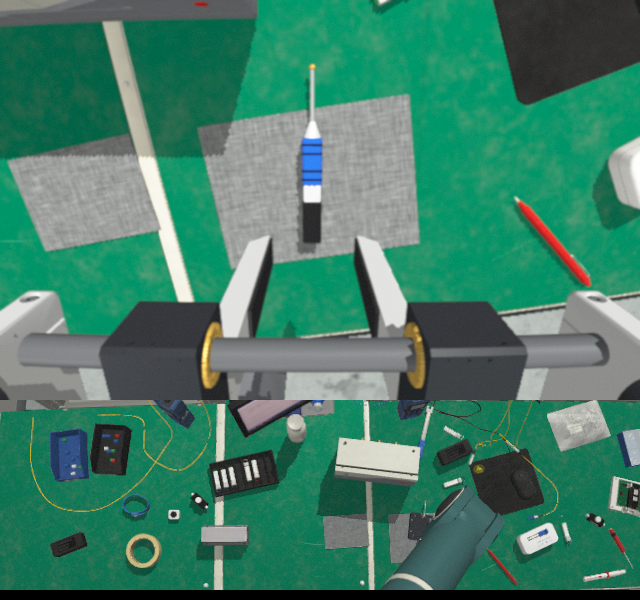

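The probe lies on the mat in the wrist view, with its sleeve at about (312,160) and tail at about (312,222), both well inside the mat's edges. The gripper is clear of it and the other things look unmoved.

play_rows --series '[0,0,0,0,0,0,0,0,0,0,0,0,0,0,0,0,0,0,0,0,0]'

```text
time_s: 31.88
tcp_pos: [506.9, -275.4, 160.4]
eef_rot: [-3.133, 0.211, -0.003]
force: [0.2, 0.8, -1.1]
width: 0.5
```

```bash
python3 - <<'E'
from h import *
w=load('w6');print(onz(w,[(312,162),(312,222)],21).round(1));print(finish_job())
E
```

```text
[[ 535.7 -279.5   21. ]
 [ 478.6 -271.6   21. ]]
the job is handed in; nothing more can be done
None
```

I pulled the probe out of the dock by its tail, laid it on the mat, let go and took it again by the blue sleeve. I then put the tip in under the green dot and guided it along both bends at about 3–4 cm/s. It came out at the opening above the red dot, and the probe is back on the mat. The job was handed in at about 32 s; it reports no verdict.

- **Tip position:** in the first opening I touched the floor and the back wall lightly (2–3 N) to fix the tip's position. The floor touch showed the tip 1.4 mm higher than the camera estimate, so I corrected for it. The depth estimate was off by only about 0.3 mm.
- **Seam run:** no contact force showed above the noise of about 1 N (readings at the end of each move). By the arm's own pose, the tip passed within about 1.5 mm of both bend centres, 7 mm deep.
- **Final check:** the last wrist picture shows the probe released on the mat, with the sleeve centre at about (536, -280) and the tail at about (479, -272). Both are well inside the mat's edges. The gripper is clear, and by eye nothing else in the top view had moved.
- **Disagreements:** the scene camera differed from the wrist camera by 2–3 mm on the enclosure and the tip. I did not check the sideways (y) position by touch.

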